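# Load the bolt caddy and hold it up level

## Robot

A 6-joint arm with a two-finger parallel gripper is mounted at the origin on the work surface. World frame = base frame: x ahead of the robot, y to its left, z up, the work surface at z = 0. Lengths are in m, angles in rad, forces in N, time in s.
With the tool pointing down it reaches from about 0.275 to 0.75 m from the base axis. Payload 10.2 kg.
Tool frame: the origin (TCP) lies at the very end of the fingers, on their centre line; the grasp point (between the pads) lies 19 mm behind it; y points along the fingers, x is the direction in which the jaws open and shut, and the axes are right-handed (so a half turn about y gives the same grasp; the last joint's range is limited). The gripper opens to 88 mm and grips with 3 to 60 N. Pads are 18 mm wide; open, the fingers measure 123 mm over their backs; the gripper's body (75 mm by 187 mm) begins 45 mm behind the grasp point.
Start: joints at [-1.428, 0.313, 1.498, -0, 1.331, -0.223], TCP at [0.188, -0.49, 0.239] pointing down, gripper open.
Joint ranges: [-2.94, 2.94], [-0.97, 2.17], [0.19, 2.56], [-1.23, 4.37], [0.02, 3.11], [-2.88, 2.88]. Speed limits (rad/s): [2.39, 2.39, 3.01, 3.14, 3.14, 3.14].

## Interface

Orientations are given as [roll, pitch, yaw] about the fixed x, y, z axes, in that order (R = Rz(yaw) Ry(pitch) Rx(roll)).
In Python, from station import robot, imaging gives the robot as it stands.
- The arm moves only by the tool arm_command, never from a script. Its argument "deltas" is a list that holds one entry, the list of rows, each a list of 7 numbers: the opening, from 0 (shut) to 1 (fully open), then the shift along the tool's x, y, z in mm, then the turn, a rotation vector about the tool's x, y, z in rad. A call has 1 to 8 rows; each row is the pose to reach, as a shift and turn from the pose commanded when the call began, along the tool's axes at that moment; what a row does not reach only later rows make up. A row lasts 1/12 s, in which the tool goes at most 41.7 mm and 7.16 degrees, less where a joint would pass 70% of its speed; a pose out of reach is approached as far as the arm can. A call with a gripper value outside its range is refused whole. The fingers move at their own pace and stop on an object; the grip force is fixed at half the most. Time passes only in rows, so rows that repeat a pose let the fingers close. It gives the time, the measured TCP pose, the force and the opening at its end, in the units of the state.
- robot.state(): the state, without advancing time (a new reading comes with each control period).
- imaging.read_camera(name): name is "scene" or "top" or "wrist"; returns a dict with "frame" (400x640x3 uint8, blue, green, red), "fovy" (degrees; the focal length in pixels is half the picture's height over the tangent of half this angle, whatever the lens; pixels are square), "cx", "cy" (the principal point, pixels), "k1" (the pictures are not rectified: a ray, as slopes to the right and down, at radius r is drawn at 1 + k1 r^2 times it, then the intrinsics apply), "rvec" (rotation vector, rad) and "tvec" (3), from world to camera coordinates, as OpenCV has them. Camera axes: x right, y down, z forward; pixel columns grow to the right and rows downward; lengths in m; the calibration is good to about 2 mm. A picture is of the moment at which its call begins. There is no depth.
- robot.sign_off(): hands the job in, once; it reports no verdict.
Trained networks look in a picture, given as the dict that the camera call returned (one of the last four; its "shot" number tells which), for a name from the list of things; names that differ only in an ending like _2 or _b are one class to them, and where a whole thing is asked for, a point or a joint stands for the part that bears it (a point fixed in the world has none). Each returns a list of dicts, best first, with "conf" (0 to 1); they miss things now and then, are a little off and sometimes report something else, mostly with a low value. They report only what shows in the picture. A call takes as long as a camera call.
- imaging.silhouettes(picture, name): "mask" (400x640 bool, what is visible of it) and "bbox" ([left, top, width, height] in pixels, round what is visible of it).
The state is a dict: "time_s": time; "joints": joint angles; "qvel": joint speeds; "tau": joint torques, N m; "position": TCP position; "tool_rot": TCP orientation; "force": force on the tool from outside, world axes, zero at the start; "ft_torque": the same for the moment, N m; "opening": opening from 0.0 (shut) to 1.0 (fully open).
Only numpy, scipy, OpenCV 4.12 (cv2) and the standard library are available. Lean on these libraries where they do the work, as an engineer would, in place of code of your own. Each camera call takes 0.05 s, during which the arm holds its last target.

## Task

Put the two steel bolts that stand on the rubber mat into the wooden caddy's two pockets, one after the other while the caddy stands on the mat, one bolt in each pocket, head down and sitting flat on the pocket floor. Then take the caddy by its upright handle, lift it at least 12 cm clear of the mat, and finish while still holding it there in the gripper, over the mat, steady and level with both bolts in place: do not put it down or let it go. Never let the caddy tip on the way, and leave everything else on the bench where it is.

Things in the scene. Friction and masses are not known exactly. Their poses are not given: they have to be found in the camera images.
- caddy: the parts caddy: a pale wooden base 62 x 156 x 16 mm (x, y, z) with two round pockets and one upright flat aluminium handle plate at its middle. Origin: centre of its underside; z up, y along the base's length through both pockets. Mass 0.2 to 0.3 kg empty, loose on the mat
- caddy_grip (a point): the place to take the caddy: in the middle of the handle plate, 72 mm above the caddy's underside and 16 mm below the plate's top edge (top edge 88 mm above the underside). The plate is 12 mm thick along the caddy's y and 46 mm wide along its x, so the fingers close along the caddy's y. Axes as the caddy's
- pocket_a (a point): centre of the mouth of one pocket, level with the base's top face, 55 mm from the handle's middle towards the caddy's -y; round, 26 mm in diameter, 9 mm deep, flat floor. Axes as the caddy's
- pocket_b (a point): the same for the other pocket, 55 mm towards the caddy's +y
- bolt_a_mid (a point): centre (half-way up) of one of the two equal loose steel bolts, 46 mm long in all: round head 22 mm in diameter and 8 mm thick, shank 12 mm in diameter and 38 mm long. It stands on its head, shank up. z points along the shank away from the head; the head's flat end lies 23 mm below this point. About 40 to 80 g
- bolt_a: the same bolt, origin at the centre of the head's flat end; z along the shank
- bolt_b_mid (a point): centre (half-way up) of one of the two equal loose steel bolts, 46 mm long in all: round head 22 mm in diameter and 8 mm thick, shank 12 mm in diameter and 38 mm long. It stands on its head, shank up. z points along the shank away from the head; the head's flat end lies 23 mm below this point. About 40 to 80 g
- bolt_b: the same bolt, origin at the centre of the head's flat end; z along the shank
- clip: white plastic light clip, 40 x 22 x 23 mm, loose, to be left alone; origin under its centre
- spacer: aluminium spacer ring, 30 mm across, 12 mm high, lying flat, loose, to be left alone; origin under its centre
- spanner: steel spanner, 180 mm long, lying along its own x, loose, to be left alone
- crank: grey aluminium crank arm, about 193 mm long along its x, 38 mm wide, 18 mm high, loose, to be left alone; origin under its middle
- jar: clear plastic jar with a grey twist cap, 68 mm across, 85 mm high, loose, to be left alone; origin under its centre
- tyre_lever: grey plastic tyre lever, about 120 mm long along its x, 12 mm high, loose, to be left alone
- mat: black rubber mat, fixed, 480 x 1020 x 3 mm, lying on the bench; origin at the centre of its underside, so its top is 3 mm above the bench
- table: the steel bench, top at height 0

How it is judged:
By the outcome, as a careful person would: the job done as asked, in the order asked, and still so for the second after the job is handed in, while the arm keeps its last pose, push and grip.
It also fails if it takes over 72 s, if anything falls off the work surface, if the arm or the gripper's body presses on something with over 40 N, if the wrist force passes 120 N, or if a joint passes its speed limit or range.

## Working session

There is one attempt and no reset: what is moved stays moved. The work goes in short steps, Python scripts to look and compute and a tool call to move; the robot and the scene stay as the last step left them, time stands still between calls to the robot, and variables do not carry over. Pictures are saved under pics/ and viewed, and the job is handed in when it is done.

Besides the shell and the picture viewer there is one more tool, called after "Call:" as name([rows], argument=value, ...), one row to a line, values as JSON. arm_command: Moves the arm, as the interface text tells. Its arguments: {"type":"object","properties":{"deltas":{"type":"array","items":{"type":"array","items":{"type":"array","items":{"type":"number"}}}}},"required":["deltas"]}

```bash
mkdir -p pics; ls
cat > h.py <<'E'
import numpy as np, cv2
from station import robot, imaging
from scipy.spatial.transform import Rotation as R
def K(p):
    f=200/np.tan(np.radians(p["fovy"])/2); return f
def ray(p,u,v):
    f=K(p); xd=np.array([(u-p["cx"])/f,(v-p["cy"])/f]); x=xd.copy()
    for _ in range(30): x=xd/(1+p["k1"]*(x@x))
    Rm=cv2.Rodrigues(np.array(p["rvec"],float))[0]; t=np.array(p["tvec"],float).ravel()
    return -Rm.T@t, Rm.T@np.array([x[0],x[1],1.])
def atz(p,u,v,z):
    c,d=ray(p,u,v); return c+d*(z-c[2])/d[2]
def proj(p,X):
    X=np.atleast_2d(X); Rm=cv2.Rodrigues(np.array(p["rvec"],float))[0]
    Y=X@Rm.T+np.array(p["tvec"],float).ravel(); s=Y[:,:2]/Y[:,2:]
    r2=(s**2).sum(1,keepdims=True); return s*(1+p["k1"]*r2)*K(p)+[p["cx"],p["cy"]]
E
python3 - <<'E'
from h import *
s=robot.state(); print(s)
for n in ["scene","top","wrist"]:
    p=imaging.read_camera(n); cv2.imwrite(f"pics/{n}0.png",p["frame"])
    print(n,p["fovy"],p["cx"],p["cy"],p["k1"],ray(p,320,200))
    for o in ["caddy","bolt_a","clip","spacer","jar"]:
        print(o,[(round(d["conf"],2),d["bbox"]) for d in imaging.silhouettes(p,o)][:4])
E
```

```text
pics
{'time_s': 0.0, 'joints': array([-1.42840301e+00,  3.13434802e-01,  1.49838905e+00, -3.26422377e-06,
        1.33097419e+00, -2.23417584e-01]), 'qvel': array([ 0.00039474, -0.00017543,  0.00127651, -0.00080142,  0.0003539 ,
        0.00228624]), 'tau': array([ 1.32915538e-03, -4.02211154e+01, -2.52271557e+01,  6.94495649e-02,
        3.52265022e-02, -1.16227802e-04]), 'position': array([ 0.18774263, -0.49004315,  0.23818692]), 'tool_rot': array([-1.57053235e+00,  1.17612830e-03, -1.20498449e+00]), 'force': array([0.43325605, 0.09924174, 0.16848073]), 'ft_torque': array([0.01973501, 0.0088922 , 0.00492473]), 'opening': 0.999536100916345}
scene 57.207366138536266 322.93551220216386 196.95809970490564 -0.05013174232829957 (array([1.23813523, 0.4098264 , 0.54948462]), array([-0.71917761, -0.44572669, -0.53314551]))
caddy [(0.84, [301.8, 179.9, 55.4, 47.0])]
bolt_a [(0.63, [240.4, 181.7, 8.5, 18.2]), (0.56, [436.4, 212.8, 4.7, 20.2]), (0.49, [244.5, 241.6, 66.9, 40.3]), (0.41, [382.8, 279.2, 41.0, 40.7])]
clip [(0.65, [380.4, 245.2, 16.4, 9.4])]
spacer [(0.53, [263.7, 173.8, 7.9, 8.1])]
jar [(0.56, [110.7, 145.7, 426.8, 254.1])]
top 42.27119895502932 316.7236039775362 199.3524608166403 -0.17055502969343803 (array([0.5165185 , 0.01648419, 1.60303103]), array([ 0.05832772, -0.01244779, -0.99824075]))
caddy [(0.7, [291.8, 210.6, 56.9, 30.8]), (0.27, [290.9, 142.7, 57.7, 16.0])]
bolt_a [(0.39, [227.1, 246.3, 6.4, 5.4]), (0.38, [388.4, 197.7, 7.9, 4.9])]
clip [(0.47, [243.6, 193.1, 15.0, 13.2])]
spacer [(0.63, [385.5, 199.3, 10.1, 2.4])]
jar [(0.76, [162.9, 224.0, 28.7, 21.8]), (0.49, [293.2, 211.2, 52.0, 29.1])]
wrist 67.67525803110178 322.7585572833099 199.2590520172355 -0.021601094230893816 (array([ 0.26764439, -0.45914791,  0.38482129]), array([-0.30626994, -0.10841034, -0.94579997]))
caddy []
bolt_a []
clip []
spacer []
jar []
```

View pics/scene0.png

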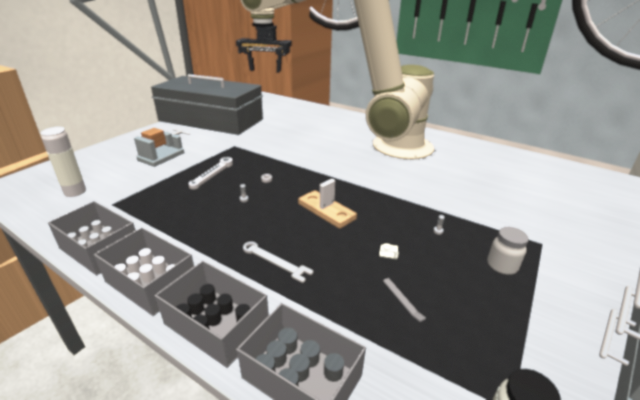

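View pics/top0.png

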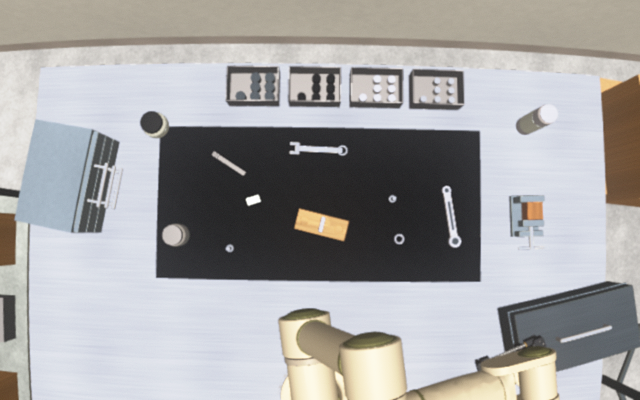

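Run:
```python
import cv2
f=cv2.imread("pics/top0.png")[120:300,150:460]
cv2.imwrite("pics/top0c.png",cv2.resize(f,None,fx=2.5,fy=2.5,interpolation=cv2.INTER_CUBIC))
f=cv2.imread("pics/scene0.png")[140:300,210:470]
cv2.imwrite("pics/scene0c.png",cv2.resize(f,None,fx=3,fy=3,interpolation=cv2.INTER_CUBIC))
```

```text
(no output)
```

View pics/top0c.png

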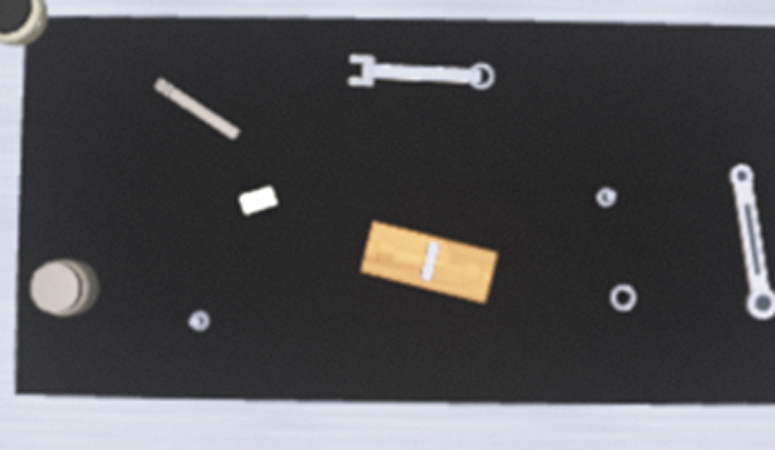

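View pics/scene0c.png

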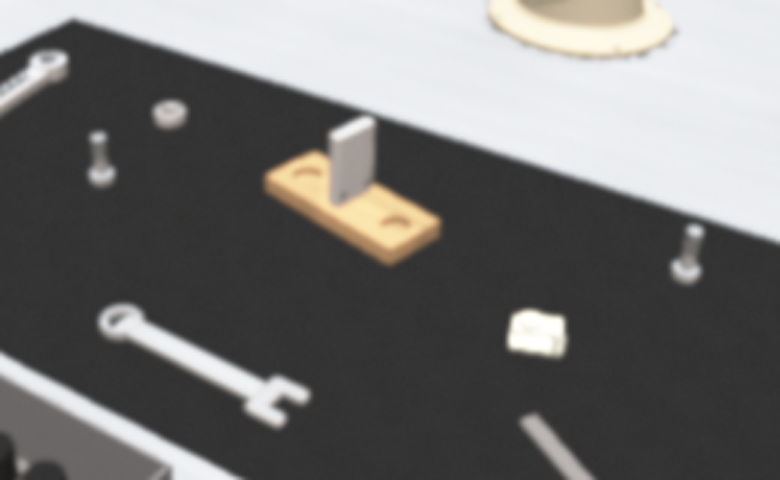

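The caddy is near (321,224) in the top view. The bolts are at (230,248) and (392,199), and the spacer ring is at (399,239).

```bash
cat >> h.py <<'E'
def fitcaddy(ps,x0,w=None):
    """fit x,y,yaw by silhouette IoU in several pictures; ps: list of (pic,mask)"""
    from scipy.optimize import minimize
    def hull(p,P): return cv2.convexHull(proj(p,P).astype(np.float32))
    def boxes(x,y,a):
        c,s=np.cos(a),np.sin(a); out=[]
        for hx,hy,z0,z1 in((.031,.078,0,.016),(.023,.006,.016,.088)):
            P=np.array([[i*hx,j*hy,k] for i in(-1,1) for j in(-1,1) for k in(z0,z1)])
            P=np.c_[P[:,0]*c-P[:,1]*s+x,P[:,0]*s+P[:,1]*c+y,P[:,2]+.003]; out.append(P)
        return out
    S=8
    def cost(v):
        e=0
        for p,m in ps:
            ys,xs=np.where(m); o=np.array([xs.min()-20,ys.min()-20]); n=(np.array([xs.max()+20,ys.max()+20])-o)
            im=np.zeros((n[1]*S,n[0]*S),np.uint8)
            for P in boxes(*v): cv2.fillConvexPoly(im,((hull(p,P)-o+.5)*S).round().astype(np.int32),1)
            a=cv2.resize(im.astype(np.float32),(int(n[0]),int(n[1])),interpolation=cv2.INTER_AREA)
            M=np.zeros((n[1],n[0]),np.float32); sub=m[max(o[1],0):o[1]+n[1],max(o[0],0):o[0]+n[0]]
            M[max(-o[1],0):max(-o[1],0)+sub.shape[0],max(-o[0],0):max(-o[0],0)+sub.shape[1]]=sub
            e+=np.abs(a-M).sum()/M.sum()
        return e
    x0=np.array(x0,float)
    r=minimize(cost,x0,method="Nelder-Mead",options=dict(initial_simplex=np.vstack([x0]+[x0+d for d in([.008,0,0],[0,.008,0],[0,0,.1])]),xatol=1e-4,fatol=1e-4))
    return r.x,r.fun
E
python3 - <<'E'
from h import *
t=imaging.read_camera("top"); s=imaging.read_camera("scene")
C=np.array([[372,222],[498,251],[486,303],[360,272]])/2.5+[150,120]
W=np.array([atz(t,*c,.019) for c in C]); print(W, W.mean(0)); d=W[0]-W[1]; print("yaw",np.arctan2(-d[0],d[1]),np.linalg.norm(d))
ms=[(p,imaging.silhouettes(p,"caddy")[0]["mask"]) for p in(t,s)]
x0=[*W.mean(0)[:2],np.arctan2(-d[0],d[1])]
print(fitcaddy(ms,x0),fitcaddy(ms[:1],x0),fitcaddy(ms[1:],x0))
print("bolts top", [atz(t,u/2.5+150,v/2.5+120,.026) for u,v in((199.5,320.5),(606,197))],"spacer",atz(t,399,239,.01),"clip",atz(t,253,200,.01))
# scene: heads base
print("bolts scene",[atz(s,u/3+210,v/3+140,.007) for u,v in((686,271),(102,175))])
E
```

```text
[[ 0.58115846  0.06132763  0.019     ]
 [ 0.54771549 -0.09357453  0.019     ]
 [ 0.48389791 -0.07957949  0.019     ]
 [ 0.51972838  0.07508098  0.019     ]] [ 0.53312506 -0.00918635  0.019     ]
yaw -0.2126337017014651 0.1584711737585957
(array([ 0.5346839, -0.0073559, -0.2383178]), np.float64(0.09789900481700897)) (array([ 0.53442508, -0.00699994, -0.23712567]), np.float64(0.04082141071557999)) (array([ 0.53549591, -0.00761361, -0.23447213]), np.float64(0.053264815360307693))
bolts top [array([0.45742964, 0.27014498, 0.026     ]), array([ 0.6154538 , -0.22530819,  0.026     ])] spacer [ 0.4922775 -0.2491816  0.01     ] clip [0.60669938 0.20360869 0.01      ]
bolts scene [array([0.45903654, 0.27729817, 0.007     ]), array([ 0.61809083, -0.22261693,  0.007     ])]
```

```bash
cat >> h.py <<'E'
def tool(): 
    s=robot.state(); return np.array(s["position"]),R.from_euler("xyz",s["tool_rot"])
def goal(x,y,z,psi):
    """delta from the measured pose"""
    p,Rt=tool(); G=R.from_euler("xyz",[-np.pi/2,0,psi])
    d=Rt.inv().apply(np.array([x,y,z])-p)*1000; w=(Rt.inv()*G).as_rotvec()
    print("delta mm",d.round(1),"turn",w.round(4)); return d,w
E
python3 -c "
from h import *
goal(.617,-.224,.16,-.237)"
```

```text
delta mm [-95.1  78.7 496.1] turn [-0.    -0.968 -0.   ]
```

Call:
arm_command([
  [[1,-95,30,496,0,-0.968,0],[1,-95,30,496,0,-0.968,0],[1,-95,30,496,0,-0.968,0],[1,-95,30,496,0,-0.968,0],[1,-95,30,496,0,-0.968,0],[1,-95,30,496,0,-0.968,0],[1,-95,30,496,0,-0.968,0],[1,-95,30,496,0,-0.968,0]],
])

```text
time_s: 1.77
position: [0.4722, -0.3135, 0.2189]
tool_rot: [-1.571, -0.0, -0.231]
force: [0.8, -0.4, 0.4]
opening: 1.002
```

```bash
python3 -c "
from h import *
print(tool()[0],robot.state()['time_s'])
goal(.617,-.224,.16,-.237)"
```

```text
[ 0.47215403 -0.31345225  0.21894888] 1.7667
delta mm [120.5  59.  120.2] turn [0.0002 0.0063 0.0002]
```

Call:
arm_command([
  [[1,120,58,120,0,0,0],[1,120,58,120,0,0,0],[1,120,58,120,0,0,0],[1,120,58,120,0,0,0],[1,120,58,120,0,0,0],[1,120,58,120,0,0,0],[1,120,58,120,0,0,0]],
])

```text
time_s: 2.35
position: [0.6151, -0.2266, 0.1608]
tool_rot: [-1.571, 0.001, -0.236]
force: [-1.3, -0.4, -0.5]
opening: 1.0
```

```bash
cat > w.py <<'E'
import sys
from h import *
p=imaging.read_camera("wrist"); n=sys.argv[1]
f=p["frame"].copy()
pos,Rt=tool(); print(robot.state()["time_s"],pos.round(4),robot.state()["tool_rot"].round(4),"cam",ray(p,320,200)[0].round(3))
for o in sys.argv[2:]:
    for d in imaging.silhouettes(p,o)[:3]:
        m=d["mask"]; ys,xs=np.where(m); print(o,round(d["conf"],2),np.round(d["bbox"],1),"centroid",xs.mean().round(1),ys.mean().round(1))
cv2.imwrite(f"pics/{n}.png",f)
E
python3 w.py w1 bolt_b
```

```text
2.4 [ 0.6148 -0.2273  0.1615] [-1.5713e+00 -3.0000e-04 -2.3760e-01] cam [ 0.636 -0.144  0.307]
bolt_b 0.73 [318.4 172.3  15.4  26.3] centroid 324.6 184.8
```

View pics/w1.png

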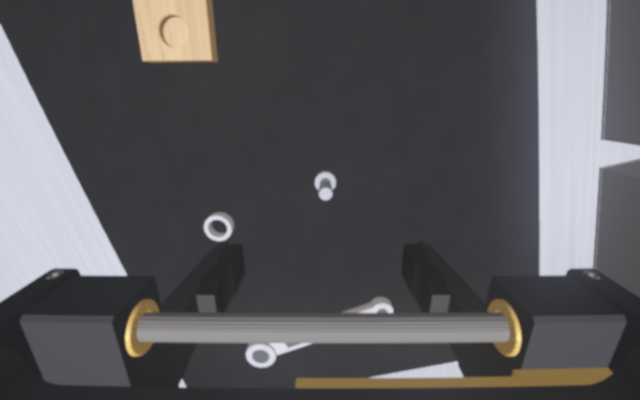

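Run:
```python
from h import *
p=imaging.read_camera("wrist")
m=imaging.silhouettes(p,"bolt_b")[0]["mask"]
print(atz(p,325.5,194.3,.049),atz(p,325,181.5,.011))
f=cv2.resize(p["frame"][150:230,270:380],None,fx=7,fy=7,interpolation=cv2.INTER_CUBIC); cv2.imwrite("pics/w1c.png",f)
P=(0.617,-0.224)
def circ(x,y,z,r): a=np.linspace(0,6.28,24); return np.c_[x+r*np.cos(a),y+r*np.sin(a),0*a+z]
for Q in [(.617,-.224)]:
  print(proj(p,[[*Q,.049],[*Q,.011]]))
```

```text
[ 0.61859999 -0.22689995  0.049     ] [ 0.6188466  -0.22535361  0.011     ]
[[323.04482499 191.74937046]
 [322.94956085 180.67761836]]
```

View pics/w1c.png

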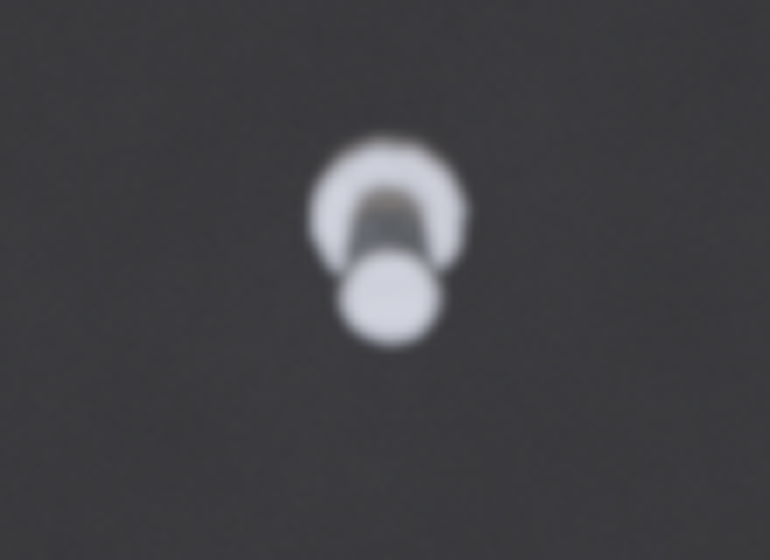

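```bash
python3 -c "
from h import *
goal(.6187,-.2246,.023,-.237)"
```

```text
delta mm [  3.  139.    4.1] turn [ 0.0005 -0.0018  0.0012]
```

Call:
arm_command([
  [[1,3,35,4,0,0,0],[1,3,70,4,0,0,0],[1,3,100,4,0,0,0],[1,3,125,4,0,0,0],[1,3,139,4,0,0,0],[1,3,139,4,0,0,0],[1,3,139,4,0,0,0]],
])

```text
time_s: 3.13
position: [0.6194, -0.224, 0.023]
tool_rot: [-1.571, -0.001, -0.238]
force: [1.2, 0.7, 0.7]
opening: 0.996
```

```bash
python3 w.py w2 bolt_b; python3 -c "
from h import *
goal(.6187,-.2246,.023,-.237)"
```

```text
3.1833 [ 0.6199 -0.2241  0.0239] [-1.5716 -0.0027 -0.2375] cam [ 0.64  -0.141  0.169]
bolt_b 0.6 [306.  230.7  32.7  68.2] centroid 320.0 262.2
delta mm [-1.3  1.2 -0.8] turn [ 0.001  -0.0003  0.0034]
```

View pics/w2.png

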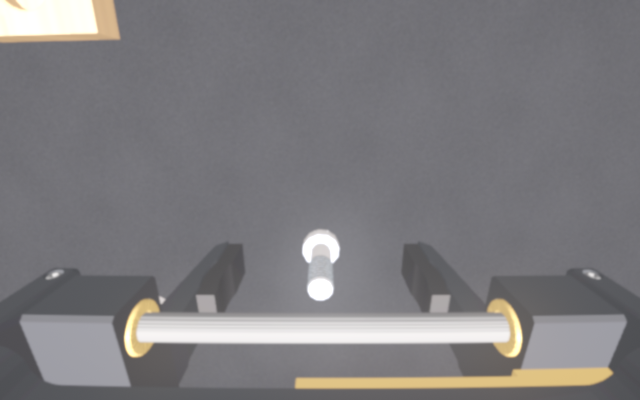

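Run:
```python
from h import *
p=imaging.read_camera("wrist")
cv2.imwrite("pics/w2c.png",cv2.resize(p["frame"][220:310,280:370],None,fx=6,fy=6,interpolation=cv2.INTER_CUBIC))
pos,Rt=tool(); t=pos
print(pos,"shank top",atz(p,320.3,288.7,.049),"head",atz(p,320.5,247,.011))
print("expected top px if centred",proj(p,[[t[0],t[1],.049],[t[0],t[1],.011]]))
```

```text
[ 0.62008396 -0.2239574   0.02414297] shank top [ 0.6195127  -0.22524896  0.049     ] head [ 0.62001898 -0.22311228  0.011     ]
expected top px if centred [[320.81700544 286.24289087]
 [320.94149648 248.20232216]]
```

View pics/w2c.png

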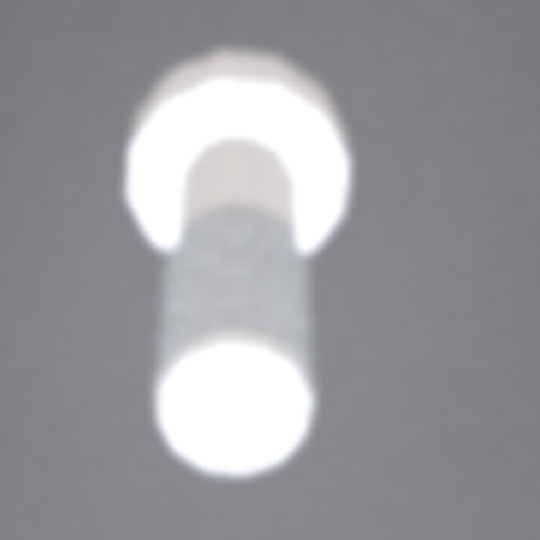

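Call:
arm_command([
  [[0,-0.8,1,0,0,0,0],[0,-0.8,1,0,0,0,0],[0,-0.8,1,0,0,0,0],[0,-0.8,1,0,0,0,0],[0,-0.8,1,0,0,0,0],[0,-0.8,1,0,0,0,0],[0,-0.8,1,0,0,0,0],[0,-0.8,1,0,0,0,0]],
])

```text
time_s: 3.95
position: [0.6185, -0.2231, 0.0209]
tool_rot: [-1.571, 0.0, -0.237]
force: [-0.4, 0.1, 0.2]
opening: 0.422
```

Call:
arm_command([
  [[0,0,0,0,0,0,0],[0,0,0,0,0,0,0],[0,0,0,0,0,0,0],[0,0,0,0,0,0,0],[0,0,0,0,0,0,0],[0,0,0,0,0,0,0],[0,0,0,0,0,0,0],[0,0,0,0,0,0,0]],
])

```text
time_s: 4.62
position: [0.6184, -0.2231, 0.0209]
tool_rot: [-1.571, 0.0, -0.237]
force: [0.3, 0.5, -0.9]
opening: 0.125
```

Call:
arm_command([
  [[0,0,-30,0,0,0,0],[0,0,-65,0,0,0,0],[0,0,-100,0,0,0,0],[0,0,-130,0,0,0,0],[0,0,-139,0,0,0,0],[0,0,-139,0,0,0,0]],
])

```text
time_s: 5.12
position: [0.6193, -0.2235, 0.1623]
tool_rot: [-1.572, -0.004, -0.237]
force: [0.2, 0.5, -0.3]
opening: 0.119
```

```bash
python3 -c "
from h import *
goal(.5218,-.0609,.16,-.237)"
```

```text
delta mm [-132.9    1.6  135.2] turn [0.0013 0.0001 0.0044]
```

Call:
arm_command([
  [[0,-28,0,28,0,0,0],[0,-56,0,57,0,0,0],[0,-84,0,85,0,0,0],[0,-112,0,114,0,0,0],[0,-128,0,130,0,0,0],[0,-133,0,135,0,0,0],[0,-133,0,135,0,0,0],[0,-133,0,135,0,0,0]],
])

```text
time_s: 5.78
position: [0.5211, -0.0612, 0.159]
tool_rot: [-1.571, 0.001, -0.237]
force: [-0.0, -0.8, -1.0]
opening: 0.121
```

```bash
python3 w.py w3 caddy bolt_b
python3 - <<'E'
import cv2
f=cv2.imread("pics/w3.png")[110:310,220:440]
cv2.imwrite("pics/w3c.png",cv2.resize(f,None,fx=3,fy=3,interpolation=cv2.INTER_CUBIC)[:600])
E
```

```text
5.8333 [ 0.5213 -0.0616  0.1592] [-1.5709e+00  7.0000e-04 -2.3780e-01] cam [0.542 0.022 0.305]
caddy 0.79 [288.9  36.3  71.8 172.1] centroid 323.0 120.0
bolt_b 0.89 [307.8 234.1  27.8  68.6] centroid 322.5 267.7
```

View pics/w3.png

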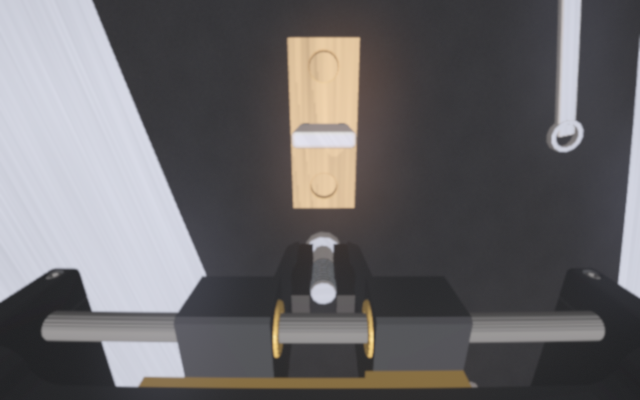

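View pics/w3c.png

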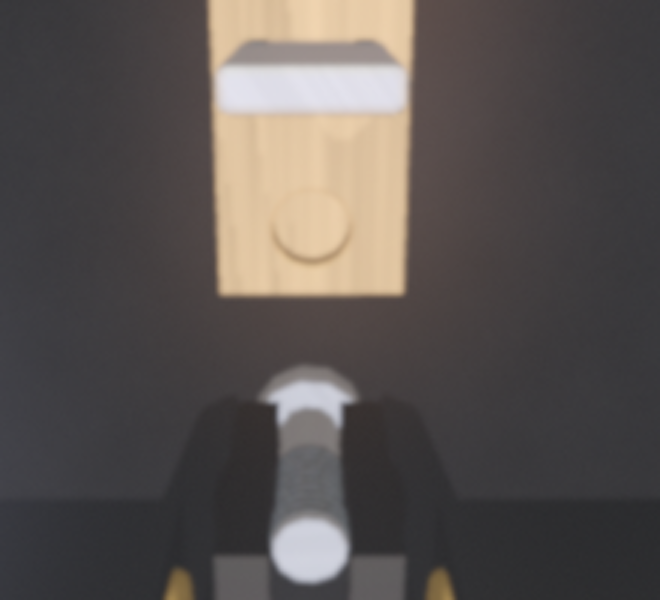

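Run:
```python
from h import *
p=imaging.read_camera("wrist"); pos,Rt=tool()
Y=np.array([.2348,.972]);X=np.array([.972,-.2348])
m=imaging.silhouettes(p,"caddy")[0]["mask"]
v,e=fitcaddy([(p,m)],[.5347,-.0074,-.237]); print("caddy",v,e)
y=np.array([-np.sin(v[2]),np.cos(v[2])]); print("pocket from fit",v[:2]-.055*y,v[:2]+.055*y)
print("pocket px",atz(p,323.4,184.4,.019)[:2], "other",atz(p,323.3,66,.019))
print("TCP",pos)
print("top",atz(p,323.0,292.3,pos[2]+.0275)[:2])
a=np.linspace(0,2*np.pi,60,endpoint=False)
def hb(z,r,c): return proj(p,np.c_[c[0]+r*np.cos(a),c[1]+r*np.sin(a),0*a+z])
for c in [pos[:2]]:
    q=hb(pos[2]-.0185,.011,c); print("head bot",q.min(0),q.max(0)); q=hb(pos[2]+.0275,.006,c); print("top",q.min(0),q.max(0))
```

```text
Traceback (most recent call last):
IndexError: list index out of range
```

```bash
cat > c.py <<'E'
import sys
from h import *
for _ in range(4):
    p=imaging.read_camera("wrist"); L=imaging.silhouettes(p,"caddy")
    if L: break
pos,Rt=tool()
if L:
    v,e=fitcaddy([(p,L[0]["mask"])],[.5347,-.0074,-.237]); print("caddy",v,e)
    y=np.array([-np.sin(v[2]),np.cos(v[2])]); print("pockets from fit",v[:2]-.055*y,v[:2]+.055*y)
print("TCP",pos)
a=np.linspace(0,2*np.pi,60,endpoint=False)
def hb(z,r,c): return proj(p,np.c_[c[0]+r*np.cos(a),c[1]+r*np.sin(a),0*a+z])
c=pos[:2]
q=hb(pos[2]-.0185,.011,c); print("head bot",q.min(0),q.max(0)); q=hb(pos[2]+.0275,.006,c); print("top",q.min(0),q.max(0))
E
cat c.py > /tmp/x.py
cat >> /tmp/x.py <<'E'
print("pocket px",atz(p,323.4,184.4,.019)[:2], "other",atz(p,323.3,66,.019))
print("top",atz(p,323.0,292.3,pos[2]+.0275)[:2])
E
PYTHONPATH=. python3 /tmp/x.py
```

```text
Traceback (most recent call last):
  File "h.py", line 1, in <module>
    import numpy as np, cv2
ModuleNotFoundError: No module named 'cv2'
```

```bash
cp /tmp/x.py x.py; python3 x.py
```

```text
caddy [ 0.53538394 -0.00648759 -0.23758462] 0.011328848078846931
pockets from fit [ 0.52243938 -0.0599426 ] [0.54832851 0.04696742]
TCP [ 0.52106568 -0.06117817  0.15972829]
head bot [302.94383833 227.61276949] [338.74331501 259.73498655]
top [307.49654622 278.61516949] [333.07339045 300.22810158]
pocket px [ 0.5235828 -0.0587659] other [0.54913497 0.04703919 0.019     ]
top [ 0.52194758 -0.06295268]
```

Call:
arm_command([
  [[0,0.5,30,3,0,0,0],[0,0.5,60,3,0,0,0],[0,0.5,85,3,0,0,0],[0,0.5,105,3,0,0,0],[0,0.5,115,3,0,0,0],[0,0.5,115,3,0,0,0],[0,0.5,115,3,0,0,0]],
])

```text
time_s: 6.72
position: [0.5224, -0.0581, 0.0454]
tool_rot: [-1.571, -0.0, -0.237]
force: [-0.2, -1.1, -1.1]
opening: 0.123
```

```bash
python3 w.py w4 bolt_b;python3 c.py
python3 - <<'E'
import cv2
f=cv2.imread("pics/w4.png")[160:320,220:420]
cv2.imwrite("pics/w4c.png",cv2.resize(f,None,fx=3.7,fy=3.7,interpolation=cv2.INTER_CUBIC)[:600])
E
```

```text
6.7667 [ 0.5228 -0.0581  0.0461] [-1.571  -0.0018 -0.237 ] cam [0.543 0.025 0.192]
bolt_b 0.94 [309.6 231.1  26.8  73. ] centroid 322.3 267.5
caddy [ 0.53595729 -0.00547232 -0.23660022] 0.11153649538755417
pockets from fit [ 0.52306535 -0.05894005] [0.54884923 0.04799541]
TCP [ 0.52274558 -0.0580532   0.04616484]
head bot [302.94947054 227.74736669] [338.67996447 259.79852503]
top [307.76581883 278.67397496] [333.27743486 300.22595187]
```

View pics/w4c.png

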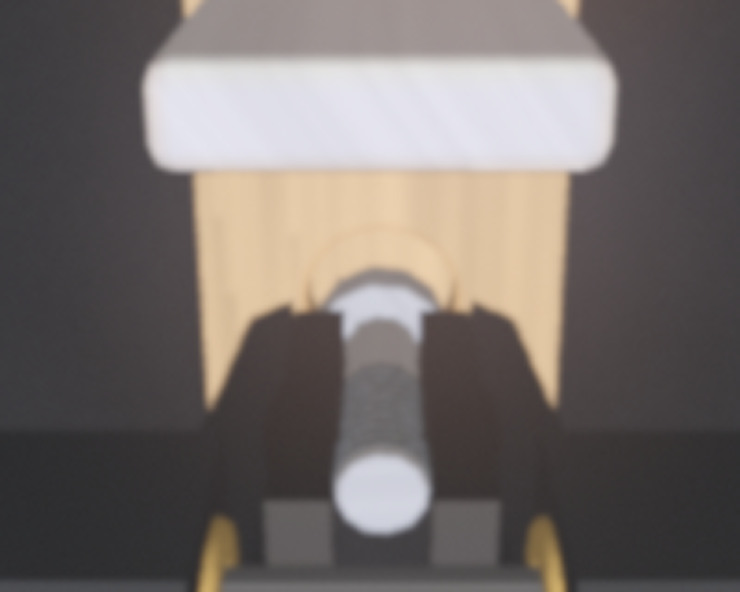

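View pics/w4.png

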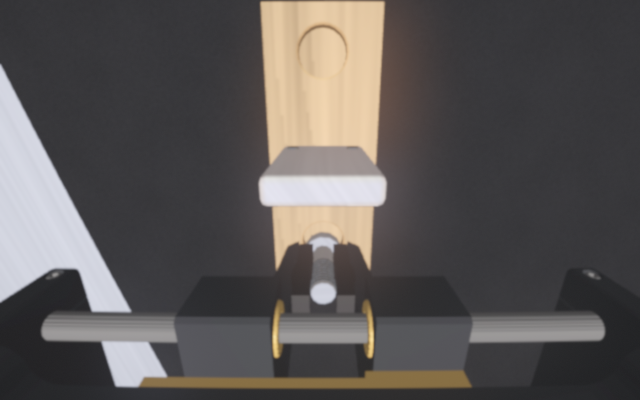

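Run:
```python
from h import *
p=imaging.read_camera("wrist"); pos,Rt=tool()
Y=np.array([.2348,.972])
for hz in (.017,.0185,.020):
    h=atz(p,323,232.1,pos[2]-hz)[:2]@Y
    b=atz(p,323,221.2,.019)[:2]@Y
    t=atz(p,323,292.3,pos[2]+.046-hz)[:2]@Y
    print(hz,"head centre",h-.011,"pocket c",b-.013,"shank top c",t,"TCP",pos[:2]@Y)
```

```text
0.017 head centre 0.06412972605398438 pocket c 0.06500102413962618 shank top c 0.0658849825094012 TCP 0.06631428809665092
0.0185 head centre 0.06342503202772923 pocket c 0.06500102413962618 shank top c 0.06478570987206582 TCP 0.06631428809665092
0.02 head centre 0.06272033800147409 pocket c 0.06500102413962618 shank top c 0.06368643723473044 TCP 0.06631428809665092
```

Call:
arm_command([
  [[0,0,4,1.3,0,0,0],[0,0,7,1.3,0,0,0],[0,0,7,1.3,0,0,0],[0,0,7,1.3,0,0,0]],
])

```text
time_s: 7.3
position: [0.5223, -0.0565, 0.0377]
tool_rot: [-1.571, 0.001, -0.237]
force: [-1.4, -0.2, 0.3]
opening: 0.125
```

```bash
python3 w.py w5
python3 - <<'E'
import cv2
f=cv2.imread("pics/w5.png")[190:310,250:400]
cv2.imwrite("pics/w5c.png",cv2.resize(f,None,fx=5,fy=5,interpolation=cv2.INTER_CUBIC)[:600])
E
```

```text
7.35 [ 0.5223 -0.0565  0.0379] [-1.5708e+00  2.0000e-04 -2.3700e-01] cam [0.543 0.026 0.184]
```

View pics/w5c.png

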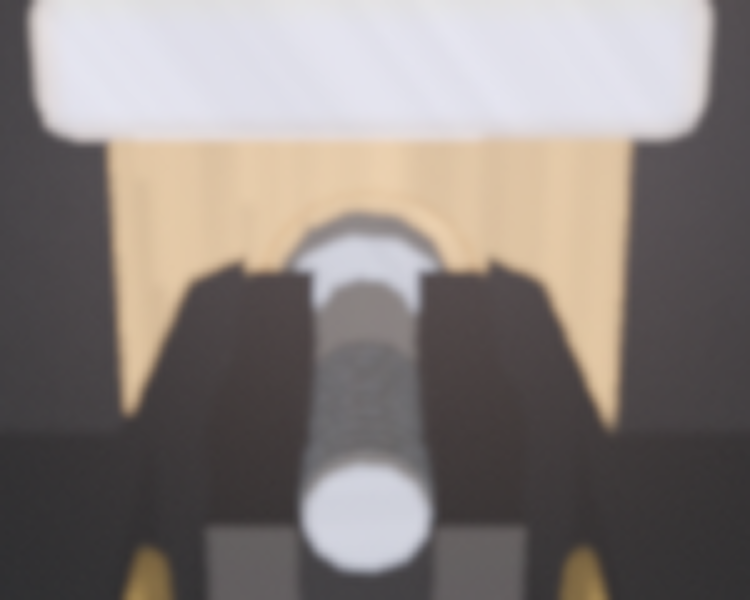

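Call:
arm_command([
  [[0,0,2,0.2,0,0,0],[0,0,4,0.2,0,0,0],[0,0,6,0.2,0,0,0],[0,0,7,0.2,0,0,0],[0,0,7,0.2,0,0,0]],
])

```text
time_s: 7.77
position: [0.5223, -0.0563, 0.0306]
tool_rot: [-1.571, 0.001, -0.237]
force: [1.0, 0.6, -1.0]
opening: 0.119
```

Call:
arm_command([
  [[0,0,1,0,0,0,0],[0,0,2,0,0,0,0],[0,0,2.2,0,0,0,0],[0,0,2.2,0,0,0,0]],
])

```text
time_s: 8.1
position: [0.5224, -0.0564, 0.0287]
tool_rot: [-1.571, 0.0, -0.237]
force: [0.9, 1.0, -0.5]
opening: 0.125
```

```bash
python3 w.py w6
python3 - <<'E'
import cv2
f=cv2.imread("pics/w6.png")[190:310,250:400]
cv2.imwrite("pics/w6c.png",cv2.resize(f,None,fx=5,fy=5,interpolation=cv2.INTER_CUBIC)[:600])
E
```

```text
8.15 [ 0.5224 -0.0564  0.0287] [-1.5708e+00  1.0000e-04 -2.3700e-01] cam [0.543 0.027 0.175]
```

View pics/w6c.png

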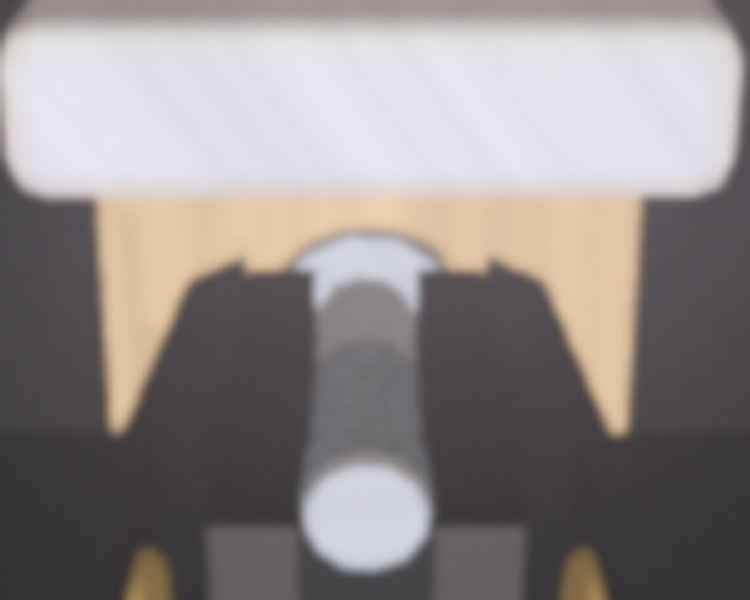

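Call:
arm_command([
  [[0,0,0.5,0,0,0,0],[0,0,1,0,0,0,0],[0,0,1,0,0,0,0]],
])

```text
time_s: 8.4
position: [0.5225, -0.0564, 0.0279]
tool_rot: [-1.571, -0.0, -0.237]
force: [-0.7, 0.5, 0.1]
opening: 0.125
```

Call:
arm_command([
  [[0,0,0.5,0,0,0,0],[0,0,0.5,0,0,0,0]],
])

```text
time_s: 8.57
position: [0.5226, -0.0564, 0.0278]
tool_rot: [-1.571, -0.0, -0.237]
force: [-2.6, 0.8, 7.4]
opening: 0.126
```

Contact with 7 N on the pocket floor. Releasing.

Call:
arm_command([
  [[0.5,0,-0.3,0,0,0,0],[0.5,0,-0.3,0,0,0,0],[0.5,0,-0.3,0,0,0,0],[0.5,0,-0.3,0,0,0,0],[0.5,0,-0.3,0,0,0,0],[0.5,0,-0.3,0,0,0,0],[0.5,0,-0.3,0,0,0,0],[0.5,0,-0.3,0,0,0,0]],
])

```text
time_s: 9.23
position: [0.5224, -0.0564, 0.0275]
tool_rot: [-1.571, 0.0, -0.237]
force: [0.5, -0.5, 0.9]
opening: 0.502
```

Call:
arm_command([
  [[0.6,0,-15,0,0,0,0],[0.6,0,-40,0,0,0,0],[0.6,0,-75,0,0,0,0],[0.6,0,-110,0,0,0,0],[1,0,-133,0,0,0,0],[1,0,-133,0,0,0,0]],
])

```text
time_s: 9.73
position: [0.5243, -0.0569, 0.1654]
tool_rot: [-1.572, -0.008, -0.237]
force: [-0.7, 0.0, 1.0]
opening: 0.726
```

```bash
python3 w.py w7; python3 -c "
from h import *
goal(.459,.273,.16,-.237)"
```

```text
9.7833 [ 0.5233 -0.0566  0.1626] [-1.5712 -0.0046 -0.2369] cam [0.544 0.026 0.311]
delta mm [-139.9    1.8  305.3] turn [0.0004 0.0001 0.0046]
```

View pics/w7.png

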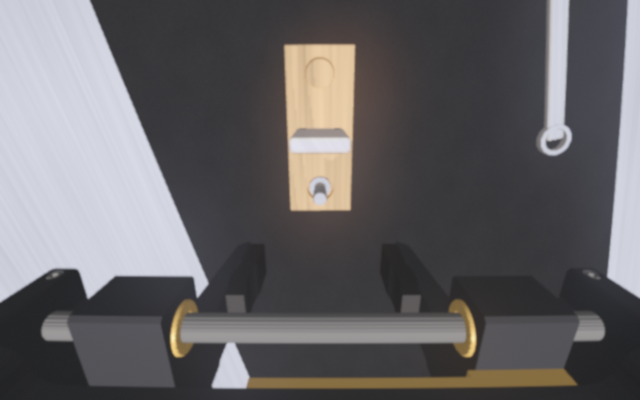

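Bolt B stands upright in the pocket at about (319,190). On to bolt A.

Call:
arm_command([
  [[1,-17,0,37,0,0,0],[1,-34,0,74,0,0,0],[1,-51,0,111,0,0,0],[1,-68,0,148,0,0,0],[1,-85,0,185,0,0,0],[1,-102,0,222,0,0,0],[1,-119,0,259,0,0,0],[1,-134,0,292,0,0,0]],
])

```text
time_s: 10.45
position: [0.4592, 0.261, 0.1591]
tool_rot: [-1.572, 0.002, -0.236]
force: [-0.5, -0.0, -0.1]
opening: 1.003
```

Call:
arm_command([
  [[1,-5,0,12,0,0,0],[1,-5,0,12,0,0,0],[1,-5,0,12,0,0,0]],
])

```text
time_s: 10.7
position: [0.4584, 0.2713, 0.1595]
tool_rot: [-1.572, 0.001, -0.236]
force: [0.3, 0.7, -0.4]
opening: 1.003
```

```bash
python3 w.py w8 bolt_a jar
python3 - <<'E'
import cv2
f=cv2.imread("pics/w8.png")[140:250,250:400]
cv2.imwrite("pics/w8c.png",cv2.resize(f,None,fx=5,fy=5,interpolation=cv2.INTER_CUBIC)[:600])
E
```

```text
10.75 [0.4588 0.2706 0.1597] [-1.5719e+00  1.1000e-03 -2.3750e-01] cam [0.48  0.354 0.305]
bolt_a 0.85 [312.1 172.5  21.8  28.7] centroid 321.7 183.5
jar 0.79 [284.    0.   77.7  36.5] centroid 321.0 15.1
jar 0.21 [404.5 340.9  54.   42. ] centroid 429.9 360.8
```

View pics/w8.png

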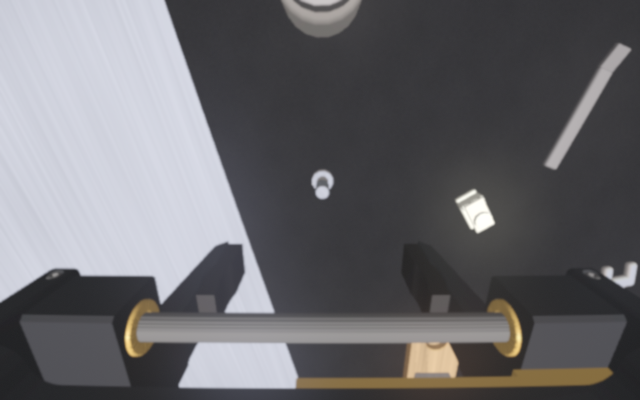

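View pics/w8c.png

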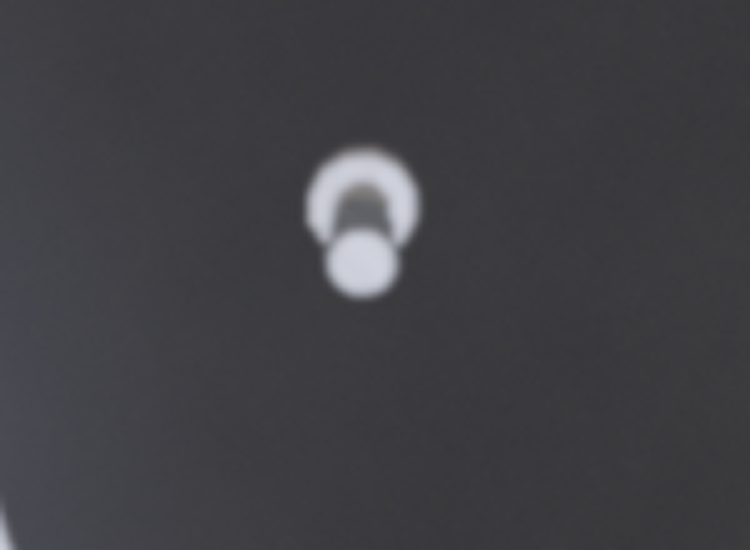

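Run:
```python
from h import *
p=imaging.read_camera("wrist")
a=atz(p,250+362/5-.4,140+264/5-.4,.049);b=atz(p,250+363/5-.4,140+205/5-.4,.011)
print(a,b,"jar",atz(p,322,36,.003)); c=(a+b)/2; print(tool()[0])
goal(c[0],c[1],.0215,-.237)
```

```text
[0.46039321 0.27415677 0.049     ] [0.46066646 0.27474152 0.011     ] jar [0.49232814 0.40502841 0.003     ]
[0.45913894 0.27037732 0.16036098]
delta mm [  0.4 138.9   4.3] turn [ 0.0004 -0.002  -0.0003]
```

Call:
arm_command([
  [[1,-0.7,35,4,0,0,0],[1,-0.7,70,4,0,0,0],[1,-0.7,100,4,0,0,0],[1,-0.7,125,4,0,0,0],[1,-0.7,139,4,0,0,0],[1,-0.7,139,4,0,0,0],[1,-0.7,139,4,0,0,0]],
])

```text
time_s: 11.48
position: [0.4593, 0.2751, 0.0216]
tool_rot: [-1.571, 0.001, -0.238]
force: [0.6, -0.2, 0.2]
opening: 0.997
```

```bash
python3 w.py w9 bolt_a
python3 - <<'E'
import cv2
f=cv2.imread("pics/w9.png")[200:310,250:400]
cv2.imwrite("pics/w9c.png",cv2.resize(f,None,fx=5,fy=5,interpolation=cv2.INTER_CUBIC)[:600])
E
```

```text
11.5333 [0.4597 0.2754 0.0225] [-1.5702e+00 -1.0000e-03 -2.3800e-01] cam [0.48  0.358 0.168]
bolt_a 0.95 [304.3 228.   36.3  71.2] centroid 320.9 261.2
```

View pics/w9c.png

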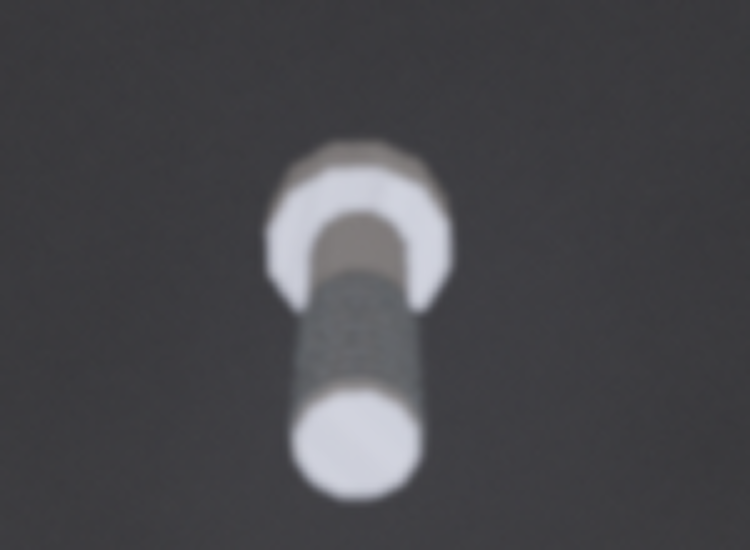

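Call:
arm_command([
  [[0,-0.5,0,0,0,0,0],[0,-0.5,0,0,0,0,0],[0,-0.5,0,0,0,0,0],[0,-0.5,0,0,0,0,0],[0,-0.5,0,0,0,0,0],[0,-0.5,0,0,0,0,0],[0,-0.5,0,0,0,0,0],[0,-0.5,0,0,0,0,0]],
])

```text
time_s: 12.25
position: [0.4584, 0.276, 0.0215]
tool_rot: [-1.571, 0.0, -0.237]
force: [-0.3, 1.0, 0.3]
opening: 0.421
```

Call:
arm_command([
  [[0,0,0,0,0,0,0],[0,0,0,0,0,0,0],[0,0,0,0,0,0,0],[0,0,0,0,0,0,0],[0,0,0,0,0,0,0],[0,0,0,0,0,0,0],[0,0,0,0,0,0,0],[0,0,0,0,0,0,0]],
])

```text
time_s: 12.92
position: [0.4585, 0.2759, 0.0215]
tool_rot: [-1.571, 0.0, -0.237]
force: [-1.1, 0.4, -0.2]
opening: 0.127
```

Call:
arm_command([
  [[0,0,-30,0,0,0,0],[0,0,-65,0,0,0,0],[0,0,-100,0,0,0,0],[0,0,-130,0,0,0,0],[0,0,-139,0,0,0,0],[0,0,-139,0,0,0,0]],
])

```text
time_s: 13.42
position: [0.4593, 0.2763, 0.1626]
tool_rot: [-1.568, -0.004, -0.237]
force: [-0.1, -1.2, -1.2]
opening: 0.123
```

```bash
python3 -c "
from h import *
Y=np.array([.2348,.972]); b=np.array([.5226,-.0562])+.110*Y;print(b)
goal(b[0],b[1],.16,-.237)"
```

```text
[0.548428 0.05072 ]
delta mm [ 139.6    2.6 -198.3] turn [-0.0023 -0.      0.0037]
```

Call:
arm_command([
  [[0,23,0,-33,0,0,0],[0,46,0,-66,0,0,0],[0,69,0,-99,0,0,0],[0,92,0,-132,0,0,0],[0,115,0,-165,0,0,0],[0,133,0,-190,0,0,0],[0,139,0,-198,0,0,0],[0,139,0,-198,0,0,0]],
])

```text
time_s: 14.08
position: [0.547, 0.049, 0.1584]
tool_rot: [-1.571, 0.003, -0.24]
force: [-0.3, -0.1, -0.4]
opening: 0.123
```

Call:
arm_command([
  [[0,0,30,0,0,0,0],[0,0,60,0,0,0,0],[0,0,85,0,0,0,0],[0,0,105,0,0,0,0],[0,0,115,0,0,0,0],[0,0,115,0,0,0,0],[0,0,115,0,0,0,0]],
])

```text
time_s: 14.67
position: [0.5469, 0.0517, 0.0456]
tool_rot: [-1.571, 0.001, -0.236]
force: [0.2, 0.1, 0.4]
opening: 0.121
```

```bash
python3 w.py w10 bolt_a
python3 - <<'E'
import cv2
f=cv2.imread("pics/w10.png")[180:310,250:400]
cv2.imwrite("pics/w10c.png",cv2.resize(f,None,fx=4.6,fy=4.6,interpolation=cv2.INTER_CUBIC)[:600])
E
```

```text
14.7167 [0.5474 0.0514 0.0464] [-1.5705e+00 -1.2000e-03 -2.3630e-01] cam [0.568 0.135 0.192]
bolt_a 0.96 [305.2 230.7  33.5  73.4] centroid 322.5 264.0
```

View pics/w10c.png

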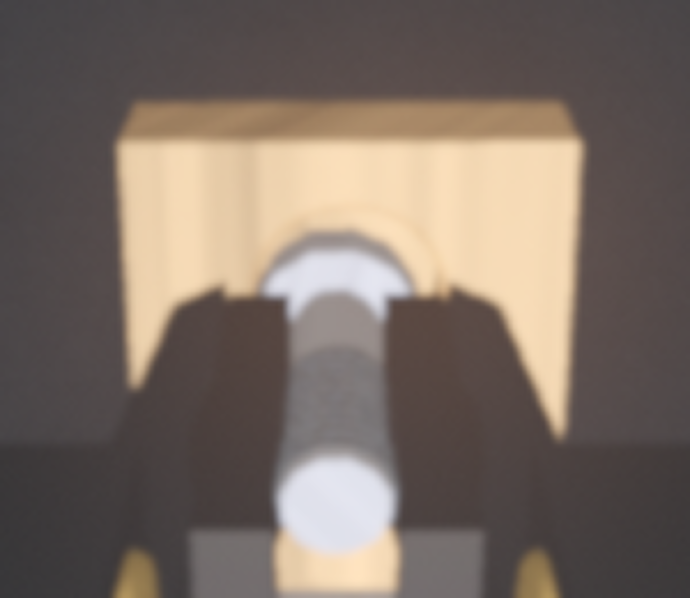

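Run:
```python
from h import *
p=imaging.read_camera("wrist"); pos,Rt=tool()
Y=np.array([.2348,.972]);X=np.array([.972,-.2348])
for hz in (.0178,.0185,.019):
    h=atz(p,323,230,pos[2]-hz)[:2]@Y
    b=atz(p,326,223.7,.019)[:2]@Y
    print("head c",h-.011,"pocket c",b-.013,"front edge",atz(p,326,180+140/4.6-.4,.019)[:2]@Y-.023)
print(atz(p,250+336.5/4.6-.4,240,pos[2]-.0145)[:2]@X,atz(p,250+351/4.6-.4,240,.019)[:2]@X)
```

```text
head c 0.1773653559203319 pocket c 0.1751263911834623 front edge 0.17439111398891766
head c 0.17704286268464647 pocket c 0.1751263911834623 front edge 0.17439111398891766
head c 0.17681251037344262 pocket c 0.1751263911834623 front edge 0.17439111398891766
0.5212973632201738 0.5233724142331643
```

Call:
arm_command([
  [[0,1,0,-1,0,0,0],[0,2,3,-1.9,0,0,0],[0,2,7,-1.9,0,0,0],[0,2,7,-1.9,0,0,0],[0,2,7,-1.9,0,0,0]],
])

```text
time_s: 15.23
position: [0.5484, 0.0485, 0.0383]
tool_rot: [-1.571, 0.001, -0.237]
force: [-1.0, 0.5, -0.4]
opening: 0.123
```

```bash
python3 w.py w11
python3 - <<'E'
import cv2
f=cv2.imread("pics/w11.png")[180:310,250:400]
cv2.imwrite("pics/w11c.png",cv2.resize(f,None,fx=4.6,fy=4.6,interpolation=cv2.INTER_CUBIC)[:600])
E
```

```text
15.2833 [0.5485 0.0485 0.0384] [-1.5708e+00  4.0000e-04 -2.3700e-01] cam [0.569 0.131 0.184]
```

View pics/w11c.png

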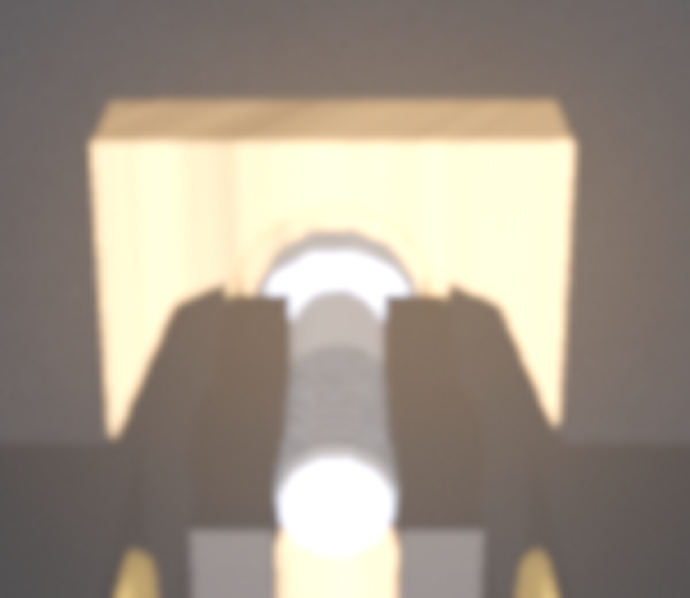

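Call:
arm_command([
  [[0,0,1,0.6,0,0,0],[0,0,3,0.6,0,0,0],[0,0,5,0.6,0,0,0],[0,0,7,0.6,0,0,0],[0,0,7,0.6,0,0,0]],
])

```text
time_s: 15.7
position: [0.5485, 0.0491, 0.0311]
tool_rot: [-1.571, 0.001, -0.237]
force: [-0.8, -0.4, -0.0]
opening: 0.128
```

Call:
arm_command([
  [[0,0,1,0,0,0,0],[0,0,2,0,0,0,0],[0,0,2.3,0,0,0,0],[0,0,2.3,0,0,0,0]],
])

```text
time_s: 16.03
position: [0.5487, 0.0491, 0.0292]
tool_rot: [-1.571, 0.0, -0.237]
force: [-0.0, -0.6, -1.2]
opening: 0.123
```

Call:
arm_command([
  [[0,0,0.5,0,0,0,0],[0,0,0.5,0,0,0,0]],
])

```text
time_s: 16.2
position: [0.5487, 0.0491, 0.0287]
tool_rot: [-1.571, 0.0, -0.237]
force: [0.4, -0.3, -0.3]
opening: 0.123
```

Call:
arm_command([
  [[0,0,0.5,0,0,0,0],[0,0,0.5,0,0,0,0]],
])

```text
time_s: 16.37
position: [0.5489, 0.0491, 0.0285]
tool_rot: [-1.571, -0.0, -0.237]
force: [-0.4, -0.7, 3.0]
opening: 0.127
```

Contact (3 N) at the expected floor height. Look quickly, then release.

Call:
arm_command([
  [[0.5,0,0,0,0,0,0],[0.5,0,0,0,0,0,0],[0.5,0,0,0,0,0,0],[0.5,0,0,0,0,0,0],[0.5,0,0,0,0,0,0],[0.5,0,0,0,0,0,0],[0.5,0,0,0,0,0,0],[0.5,0,0,0,0,0,0]],
])

```text
time_s: 17.03
position: [0.5487, 0.0491, 0.0282]
tool_rot: [-1.571, 0.0, -0.237]
force: [0.2, 0.5, 0.6]
opening: 0.503
```

Call:
arm_command([
  [[0.6,0,-15,0,0,0,0],[0.6,0,-40,0,0,0,0],[0.6,0,-75,0,0,0,0],[0.6,0,-110,0,0,0,0],[0.6,0,-133,0,0,0,0],[0.6,0,-133,0,0,0,0]],
])

```text
time_s: 17.53
position: [0.5507, 0.049, 0.1663]
tool_rot: [-1.57, -0.009, -0.237]
force: [0.1, -0.1, -0.5]
opening: 0.602
```

Call:
arm_command([
  [[0.6,0,0,-35,0,0,0],[0.6,0,0,-70,0,0,0],[0.6,0,0,-105,0,0,0],[0.6,0,0,-110,0,0,0],[0.6,0,0,-110,0,0,0]],
])

```text
time_s: 17.95
position: [0.5224, -0.0593, 0.1606]
tool_rot: [-1.571, 0.001, -0.24]
force: [0.0, 0.6, 0.7]
opening: 0.598
```

```bash
python3 w.py w12; python3 c.py
python3 - <<'E'
import cv2
f=cv2.imread("pics/w12.png")[20:230,240:420]
cv2.imwrite("pics/w12c.png",cv2.resize(f,None,fx=2.8,fy=2.8,interpolation=cv2.INTER_CUBIC)[:600])
E
```

```text
18.0 [ 0.5227 -0.058   0.1607] [-1.5704e+00  9.0000e-04 -2.3850e-01] cam [0.544 0.024 0.307]
caddy [ 0.53551204 -0.00644703 -0.23708551] 0.10688871145248413
pockets from fit [ 0.52259416 -0.0599085 ] [0.54842993 0.04701443]
TCP [ 0.52298956 -0.05677821  0.16087885]
head bot [303.25318359 226.14449007] [339.10699714 258.37862044]
top [307.8638296 276.7754339] [333.49374183 298.49232738]
```

View pics/w12c.png

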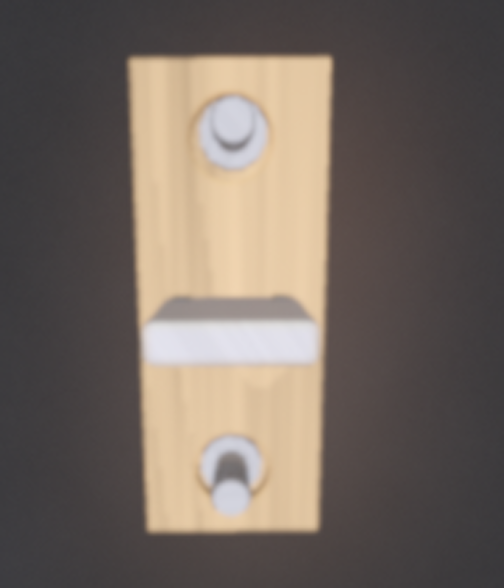

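```bash
python3 -c "
from h import *
goal(.5353,-.005,.16,1.334)"
```

```text
delta mm [-0.1  0.9 53.2] turn [-7.0000e-04 -1.5701e+00 -2.0000e-04]
```

Call:
arm_command([
  [[0.5,0,0,8,0,-0.12,0],[0.5,0,0,16,0,-0.24,0],[0.5,0,0,24,0,-0.36,0],[0.5,0,0,32,0,-0.48,0],[0.5,0,0,40,0,-0.6,0],[0.5,0,0,48,0,-0.72,0],[0.5,0,0,53,0,-0.84,0],[0.5,0,0,53,0,-0.96,0]],
])

```text
time_s: 18.77
position: [0.5355, -0.004, 0.161]
tool_rot: [-1.57, -0.0, 0.732]
force: [-0.9, -0.2, 0.4]
opening: 0.503
```

Call:
arm_command([
  [[0.5,0,0,0,0,-0.12,0],[0.5,0,0,0,0,-0.24,0],[0.5,0,0,0,0,-0.36,0],[0.5,0,0,0,0,-0.48,0],[0.5,0,0,0,0,-0.6,0],[0.5,0,0,0,0,-0.61,0],[0.5,0,0,0,0,-0.61,0]],
])

```text
time_s: 19.35
position: [0.5354, -0.0053, 0.1611]
tool_rot: [-1.571, -0.0, 1.332]
force: [0.3, 1.0, -0.1]
opening: 0.499
```

```bash
python3 -c "
from h import *
goal(.5353,-.005,.056,1.334)"; python3 w.py w13 caddy; python3 c.py
```

```text
delta mm [2.000e-01 1.051e+02 1.000e-01] turn [-0.0002 -0.0023  0.0001]
19.4 [ 0.5354 -0.0055  0.1611] [-1.5705e+00 -1.0000e-04  1.3307e+00] cam [0.455 0.016 0.307]
caddy 0.79 [241.4 152.5 160.   85.6] centroid 320.4 184.4
caddy [ 0.53588826 -0.00641236 -0.2377898 ] 0.14695170521736145
pockets from fit [ 0.52293272 -0.05986471] [0.54884379 0.04704   ]
TCP [ 0.53536292 -0.00599707  0.16121223]
head bot [302.56322822 224.8440557 ] [338.44856444 257.1527868 ]
top [306.89748106 275.1662045 ] [332.55581272 296.95116944]
```

View pics/w13.png

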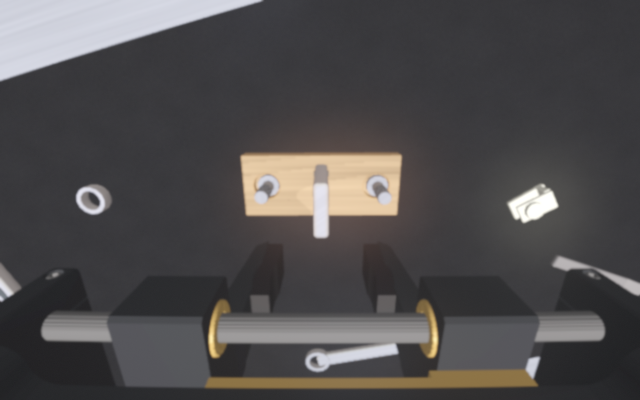

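Call:
arm_command([
  [[0.5,0,25,0,0,0,0],[0.5,0,50,0,0,0,0],[0.5,0,70,0,0,0,0],[0.5,0,88,0,0,0,0],[0.5,0,100,0,0,0,0],[0.5,0,105,0,0,0,0],[0.5,0,105,0,0,0,0],[0.5,0,105,0,0,0,0]],
])

```text
time_s: 20.22
position: [0.5356, -0.0063, 0.0568]
tool_rot: [-1.571, -0.0, 1.332]
force: [0.2, -0.4, 0.3]
opening: 0.499
```

```bash
python3 w.py w14; python3 -c "
from h import *
goal(.5353,-.005,.056,1.334)"
```

```text
20.2667 [ 0.5358 -0.0064  0.0571] [-1.5722  0.      1.3326] cam [0.455 0.015 0.203]
delta mm [1.2 1.1 0.9] turn [ 0.0014 -0.0014 -0.    ]
```

View pics/w14.png

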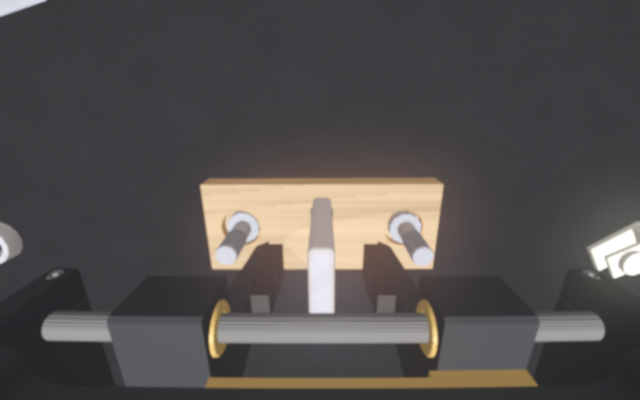

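Call:
arm_command([
  [[0,-0.6,0.8,0,0,0,0],[0,-0.6,0.8,0,0,0,0],[0,-0.6,0.8,0,0,0,0],[0,-0.6,0.8,0,0,0,0],[0,-0.6,0.8,0,0,0,0],[0,-0.6,0.8,0,0,0,0],[0,-0.6,0.8,0,0,0,0],[0,-0.6,0.8,0,0,0,0]],
])

```text
time_s: 20.93
position: [0.5353, -0.0069, 0.0556]
tool_rot: [-1.571, 0.0, 1.333]
force: [-0.9, 0.6, 3.1]
opening: 0.132
```

Call:
arm_command([
  [[0,0,0,0,0,0,0],[0,0,0,0,0,0,0],[0,0,0,0,0,0,0],[0,0,0,0,0,0,0]],
])

```text
time_s: 21.27
position: [0.5353, -0.0069, 0.0556]
tool_rot: [-1.571, 0.0, 1.333]
force: [-1.3, 0.4, 3.9]
opening: 0.135
```

Call:
arm_command([
  [[0,0,-1,0,0,0,0],[0,0,-3,0,0,0,0],[0,0,-6,0,0,0,0],[0,0,-10,0,0,0,0],[0,0,-14,0,0,0,0],[0,0,-17,0,0,0,0],[0,0,-18,0,0,0,0],[0,0,-18,0,0,0,0]],
])

```text
time_s: 21.93
position: [0.5353, -0.0069, 0.0738]
tool_rot: [-1.571, -0.0, 1.333]
force: [-0.8, 0.2, -3.6]
opening: 0.134
```

```bash
python3 w.py w15; python3 -c "
from h import *
s=robot.state();print(s['force'],s['ft_torque'])"
```

```text
21.9833 [ 0.5352 -0.0069  0.0735] [-1.571  0.     1.333] cam [0.454 0.014 0.22 ]
[ 3.23336434e-03  1.76165404e-01 -3.91095122e+00] [ 0.04480811 -0.15759106 -0.02141829]
```

View pics/w15.png

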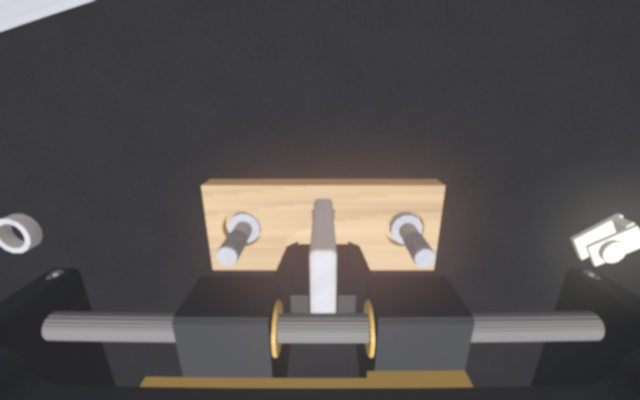

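Lifted level, with both bolts in place and a 3.9 N load. Continuing up.

Call:
arm_command([
  [[0,0,-5,0,0,0,0],[0,0,-15,0,0,0,0],[0,0,-28,0,0,0,0],[0,0,-42,0,0,0,0],[0,0,-56,0,0,0,0],[0,0,-68,0,0,0,0],[0,0,-76,0,0,0,0],[0,0,-80,0,0,0,0]],
])

```text
time_s: 22.65
position: [0.5356, -0.007, 0.1551]
tool_rot: [-1.573, -0.0, 1.333]
force: [-0.7, -0.6, -3.9]
opening: 0.136
```

Call:
arm_command([
  [[0,0,-5,0,0,0,0],[0,0,-15,0,0,0,0],[0,0,-27,0,0,0,0],[0,0,-38,0,0,0,0],[0,0,-46,0,0,0,0],[0,0,-50,0,0,0,0],[0,0,-50,0,0,0,0],[0,0,-50,0,0,0,0]],
])

```text
time_s: 23.32
position: [0.535, -0.0069, 0.2031]
tool_rot: [-1.57, 0.0, 1.333]
force: [0.2, 0.8, -4.0]
opening: 0.133
```

Call:
arm_command([
  [[0,0,0,0,0,0,0],[0,0,0,0,0,0,0],[0,0,0,0,0,0,0],[0,0,0,0,0,0,0],[0,0,0,0,0,0,0],[0,0,0,0,0,0,0]],
])

```text
time_s: 23.82
position: [0.5352, -0.0069, 0.2034]
tool_rot: [-1.571, -0.0, 1.333]
force: [-0.6, -0.8, -4.3]
opening: 0.131
```

```bash
python3 w.py w16
python3 - <<'E'
from h import *
s=robot.state();print(s['position'],s['tool_rot'],s['force'],s['qvel'],s['opening'])
p=imaging.read_camera("scene"); f=p["frame"][90:290,180:480]
a=cv2.imread("pics/w16.png")[150:350,170:470]
cv2.imwrite("pics/fin.png",np.vstack([cv2.resize(x,None,fx=1.5,fy=1.5,interpolation=cv2.INTER_CUBIC) for x in(f,a)]))
t=imaging.read_camera("top"); cv2.imwrite("pics/fint.png",t["frame"])
E
```

```text
23.8667 [ 0.5352 -0.0069  0.2034] [-1.5707 -0.      1.333 ] cam [0.454 0.014 0.349]
[ 0.53518886 -0.00688333  0.20340666] [-1.57068214e+00 -1.50884701e-05  1.33298827e+00] [-0.3942752  -0.13453389 -3.45166509] [ 1.65235173e-03 -8.36031851e-04  1.87675446e-03 -1.04292415e-03
 -4.74718665e-04 -2.46386428e-05] 0.13074737351061508
```

View pics/fin.png

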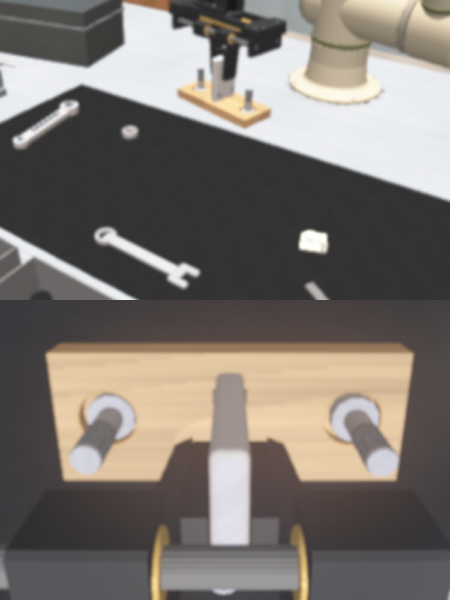

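View pics/fint.png

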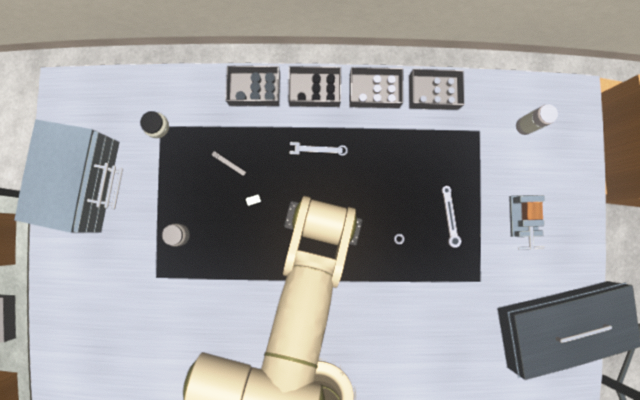

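The caddy hangs level with both bolts seated, and nothing else has moved. The lift is about 148 mm.

```bash
python3 -c "
from h import *
print(robot.sign_off())"
```

```text
the job is handed in; nothing more can be done
None
```

Both bolts are in the caddy's pockets, head down. The arm is holding the caddy by its handle about 148 mm above the mat. I handed the job in at about 24 s of the 72 s allowed.

**Bolts:** I placed them one after the other, steering by the wrist camera. Each was lowered until it touched the pocket floor, one with about 7 N and the other with about 3 N. Both touched down within about 0.1 mm of the height worked out from where I had gripped them.

**Last checks:**
- **Hold:** the handle is still gripped (opening 0.13) and the load is a steady 3.5 to 4.3 N.
- **Steady and level:** the arm was at rest. The wrist and scene pictures show the caddy level with both bolts upright in their pockets.
- **Other items:** the top picture shows the clip, spacer, jar, both spanner-like tools and the tyre lever where they started.

**What disagreed:** the wrist camera and the measured arm position differed by about 1 to 3 mm. I corrected for this by lining each bolt head up with its pocket rim in the picture before lowering it. The caddy network missed once, and a new picture fixed that. No other check failed.

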